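# Chock the feed bin's sprung flap open and take out the bearing

### The arm

A 6-joint arm with a two-finger parallel gripper is mounted at the origin on the work surface. World frame = base frame: x ahead of the robot, y to its left, z up, the work surface at z = 0. Lengths are in m, angles in degrees, forces in N, time in s.
With the tool pointing down it reaches from about 0.3 to 0.75 m from the base axis. Payload 8.5 kg.
Tool frame: the origin (TCP) lies at the centre of the arm's flange, where the gripper is bolted on; the fingertips stand 166 mm ahead of it and the grasp point (between the pads) lies robot.grip_depth ahead of it (robot.grip_depth is the distance from the TCP to the grasp point, in m); z points along the fingers, y is the line along which they close (so a half turn about z gives the same grasp; the last joint's range is limited). The gripper opens to 88 mm and grips with 3 to 60 N. Pads are 18 mm wide; open, the fingers measure 123 mm over their backs; the gripper's body (75 mm by 187 mm) begins 45 mm behind the grasp point.
Start: joints at [-12.336, 21.807, 74.336, -0, 83.858, -12.336], TCP at [0.55, 0, 0.405] pointing down, gripper open.
Joint ranges: [-178.18, 178.18], [-50.72, 133.34], [12.68, 142.11], [-81.47, 261.47], [9.98, 163.14], [-165.26, 165.26]. Speed limits (degrees/s): [136.94, 136.94, 180, 180, 180, 180].

### API

Orientations are given as a 3x3 rotation matrix whose columns are the frame's x, y, z axes.
In Python, from plant import robot, optics gives the robot as it stands.
- The arm moves only by the tool move_arm, never from a script. Its argument "commands" is a list of rows, each an object with "travel": the shift along the world's x, y, z in units of 25 mm (1.0 is 25 mm), a list of three; "twist": the turn about the world's z in rad. In form: [{"travel": [x, y, z], "twist": twist}, ...]. A call has 1 to 20 rows; each row is the pose to reach, as a shift and turn from the pose commanded when the call began; what a row does not reach only later rows make up. A row lasts 1/10 s, in which the tool goes at most 50 mm and 8.59 degrees, less where a joint would pass 70% of its speed; a pose out of reach is approached as far as the arm can. A call with a gripper value outside its range is refused whole. "grip" is the opening, from 0 (shut) to 1 (fully open), set as the call begins (left out, the last holds). The fingers move at their own pace and stop on an object; "newtons" is the grip in N (left out, the last holds). Time passes only in rows, so rows that repeat a pose let the fingers close. It gives the time, the measured TCP pose, the force, the opening and the grip force at its end, in the units of the state.
- robot.sense(): the state, without advancing time (a new reading comes with each control period).
- optics.snapshot(name): name is "scene" or "side" or "wrist"; returns a dict with "pixels" (384x512x3 uint8, blue, green, red), "depth" (384x512 float32, m along the optical axis (not along the pixel's ray), 0 where there is no reading), "fov_y" (degrees; the focal length in pixels is half the picture's height over the tangent of half this angle, whatever the lens; pixels are square), "cx", "cy" (the principal point, pixels), "distortion" ([k1, k2, p1, p2, k3] as OpenCV has them; the pictures are not rectified), "world_to_cam" (4x4, takes a point from world to camera coordinates); the wrist camera has in their place "mount" (4x4, takes a point from camera to tool coordinates, whose origin is the TCP and whose axes are the flange's). Camera axes: x right, y up, looking along -z (the intrinsics and any distortion apply to the point x, -y, -z); pixel columns grow to the right and rows downward; lengths in m; the calibration is good to about 2 mm. A picture is of the moment at which its call begins: read the wrist's pose just before it.
- robot.finish_job(): hands the job in; it is judged then, once.
The state is a dict: "clock": time; "qpos": joint angles; "joint_velocities": joint speeds; "joint_torque": joint torques, N m; "eef_pos": TCP position; "ee_rot": TCP orientation; "force": force on the tool from outside, world axes, zero at the start; "moment": the same for the moment, N m; "width": opening from 0.0 (shut) to 1.0 (fully open); "gripper_force": force on a finger pad.
Only numpy, scipy, OpenCV 4.12 (cv2) and the standard library are available. Lean on these libraries where they do the work, as an engineer would, in place of code of your own. Each camera call takes 0.05 s, during which the arm holds its last target. There are 200 camera calls.

### The job

The clear sloping flap of the grey feed bin springs shut: push it in with the larger wooden block and leave that block in the bin, lengthwise between the front wall and the flap, so that it holds the flap well open by itself. Then take the bearing out of the bin and set it down flat in the steel tray without dropping it, leaving the block in place and the flap propped open.

Things in the scene. Friction and masses are not known exactly. Their poses are not given: they have to be found in the camera images.
- bin: Grey steel feed bin, fixed. Origin on the bench under the middle of the flap's hinge; local y along the hinge, -x to the low front, z up. Trough inside: x -110 (front wall) to +3 mm, y -140 to +140, floor at z 5, open above. Front and end walls 5 mm thick, 60 high. Behind it a closed back, x 3 to 71, 176 high, 296 long; hinge fittings reach x -4, z 182.
- flap (a joint): Clear flap in a steel frame, 272 mm long, 150 from hinge (bin x 0, z 170) to free edge. rad: 0 shut, sloping 45 deg down to the front rim; grows as it is pushed down and back into the bin, stop 0.75 (0.785 = vertical). Spring: 1 to 2 N at the edge. A block lowered inside the front wall pushes it in; the larger one, 75 mm front to back, holds it near 0.55. Open enough: over 0.42.
- chock: The larger wooden block: 75 mm long (its x), 34 thick (y), 65 high (z), about 150 g, loose on the bench. Origin at the centre of its underside. A smaller block of the same wood (36 x 34 x 34 mm), too short for the job, stands nearby; either may be in either place.
- bearing: Steel bearing, a ring of 40 mm outer diameter, 17 bore, 12 thick, about 65 g, lying flat on the bin's floor under the flap, about 80 mm in front of the hinge line and up to 35 mm either side of the bin's middle. Origin at the centre of its underside, z along its axis.
- tray: Open shallow steel tray, fixed on the bench, 130 mm (its x) x 110 mm (its y) outside, 25 mm high, walls and floor 4 mm. Origin at the centre of its underside.
Mind the look-alikes: they are no part of the job. What is shaped like the chock but orange or purple is not meant.

How it is judged (in metres and radians):
On the way, in this order (a step that is already met when the one before it is completed fails the run):
1. the larger block stands in the bin, let go, and holds the flap open (x of chock in the frame of bin between -0.112 and -0.02 m and y of chock in the frame of bin between -0.142 and 0.142 m and z of chock in the frame of bin below 0.055 m and contact force between chock and the fingers below 0.05 N and value of joint flap above 0.42 rad), for 0.3 s.
2. the bearing is lifted over the rim with the flap still propped open (height (world z) of bearing above 0.065 m and value of joint flap above 0.42 rad and x of chock in the frame of bin between -0.112 and -0.02 m and y of chock in the frame of bin between -0.142 and 0.142 m and z of chock in the frame of bin below 0.055 m), for 0.1 s.
At the end, for the whole second after the job is handed in: The bearing lies flat (within 10 degrees) and still on the tray's floor, let go; the larger block is still in the bin's trough, let go, and holds the flap more than 0.42 rad open (all of step 1 and x of bearing in the frame of tray between -0.061 and 0.061 m and y of bearing in the frame of tray between -0.051 and 0.051 m and z of bearing in the frame of tray below 0.02 m and angle between the z axis of bearing and the z axis of tray, either way round below 0.17 rad and contact force between bearing and the fingers below 0.05 N and linear speed of bearing below 0.02 m/s); the robot touches nothing.
It fails at once if the bearing is dropped: it falls free while higher than 60 mm above the bench (height (world z) of bearing above 0.06 m and contact force between bearing and anything else below 0.01 N).
It also fails if it takes over 62 s, if anything falls off the work surface, if the arm or the gripper's body presses on something with over 40 N, if the wrist force passes 120 N, or if a joint passes its speed limit or range.

## Working session

There is one attempt and no reset: what is moved stays moved. The work goes in short steps, Python scripts to look and compute and a tool call to move; the robot and the scene stay as the last step left them, time stands still between calls to the robot, and variables do not carry over. Pictures are saved under pics/ and viewed, at most 10 in all, crops included, and the job is handed in when it is done.

Besides the shell and the picture viewer there is one more tool, called after "Request:" as a command line: name --argument value ..., lists and objects as JSON in quotes. move_arm: Moves the arm, as the interface text tells. Its arguments: {"type":"object","properties":{"commands":{"type":"array"},"grip":{"type":"number"},"newtons":{"type":"number"}},"required":["commands"]}

```bash
mkdir -p pics; ls
cat > h.py <<'E'
import numpy as np, cv2
from plant import robot, optics
def snap(n):
    st=robot.sense(); s=optics.snapshot(n)
    if 'world_to_cam' in s: T=np.linalg.inv(np.array(s['world_to_cam']))
    else:
        W=np.eye(4);W[:3,:3]=st['ee_rot'];W[:3,3]=st['eef_pos'];T=W@np.array(s['mount'])
    s['T']=T; f=192/np.tan(np.radians(s['fov_y'])/2)
    s['K']=np.array([[f,0,s['cx']],[0,f,s['cy']],[0,0,1]]);s['D']=np.array(s['distortion'],float);return s
def rays(s,uv):
    p=cv2.undistortPoints(np.array(uv,float).reshape(-1,1,2),s['K'],s['D']).reshape(-1,2)
    return np.c_[p[:,0],-p[:,1],-np.ones(len(p))]@s['T'][:3,:3].T, s['T'][:3,3]
def onz(s,uv,z):
    d,o=rays(s,uv); return o+d*((z-o[2])/d[:,2])[:,None]
def dep(s,uv):
    d,o=rays(s,uv); return o+d*np.array([s['depth'][int(v),int(u)] for u,v in uv])[:,None]
def cloud(s):
    h,w=s['depth'].shape
    uv=np.stack(np.meshgrid(np.arange(w),np.arange(h)),-1).reshape(-1,2)
    d,o=rays(s,uv);z=s['depth'].reshape(-1,1)
    P=o+d*z;P[z[:,0]==0]=np.nan
    return P.reshape(h,w,3)
E
python3 - <<'E'
from h import *
print(robot.grip_depth,robot.sense())
ims=[]
for n in("scene","side","wrist"):
    s=snap(n);print(n,s['fov_y'],s['cx'],s['cy'],s['distortion'],s['T'].round(3).tolist());np.savez(''+n,**s);cv2.imwrite(f'pics/{n}0.png',s['pixels'])
E
```

```text
pics
0.1473 {'clock': 0.0, 'qpos': array([-1.23370847e+01,  2.18397277e+01,  7.43823668e+01, -1.24450974e-03,
        8.38586745e+01, -1.23359891e+01]), 'joint_velocities': array([-0.00653722,  0.04197985, -0.02770026,  0.03341336,  0.11402486,
        0.04334083]), 'joint_torque': array([-6.18006070e-04, -4.37936819e+01, -2.24552107e+01,  7.13253510e-02,
        3.52583989e-02, -8.49877097e-05]), 'eef_pos': array([ 5.49957305e-01, -7.36737457e-06,  4.04163491e-01]), 'ee_rot': array([[ 1.69766426e-05,  9.99999045e-01, -1.38174538e-03],
       [ 9.99999961e-01, -1.65896315e-05,  2.80099562e-04],
       [ 2.80076372e-04, -1.38175008e-03, -9.99999006e-01]]), 'force': array([-0.0549149 ,  0.02820087,  0.19888179]), 'moment': array([ 0.00472337,  0.00753619, -0.00176991]), 'gripper_force': 0.0, 'width': 0.9995391390369169}
scene 49.11844582689523 258.89229484892564 191.68405878977464 [-0.03776763  0.          0.          0.          0.        ] [[-0.415, -0.716, 0.561, 0.884], [0.91, -0.337, 0.242, 0.219], [0.016, 0.611, 0.791, 0.716], [0.0, 0.0, 0.0, 1.0]]
side 53.3889987331003 262.67388594466615 190.74336736272812 [-0.03449369  0.          0.          0.          0.        ] [[0.863, 0.379, -0.334, 0.26], [-0.504, 0.669, -0.546, -0.34], [0.017, 0.639, 0.769, 0.668], [0.0, 0.0, 0.0, 1.0]]
wrist 63.155249354452685 255.014035035008 190.3760840903521 [0.00400316 0.         0.         0.         0.        ] [[1.0, 0.0, 0.001, 0.551], [-0.0, 0.96, 0.281, 0.074], [-0.001, -0.281, 0.96, 0.384], [0.0, 0.0, 0.0, 1.0]]
```

View pics/scene0.png

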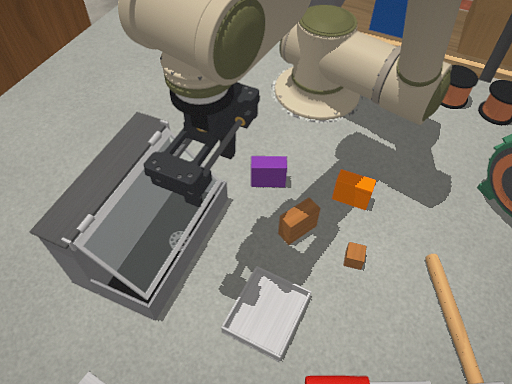

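View pics/side0.png

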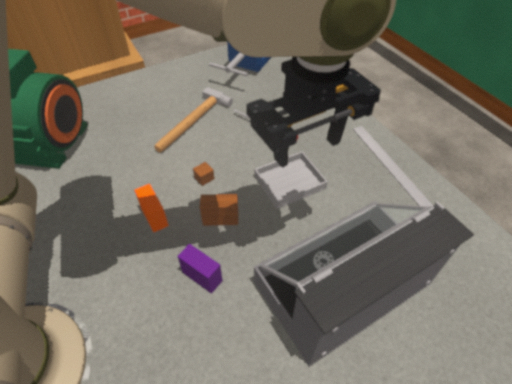

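The scene view shows the bin at lower left with the bearing at about (178,240). Block candidates are:
- wooden at (299,221), large
- wooden at (355,255), small
- orange at (354,188)
- purple at (268,171)

The tray is at (267,312). In the side view the large wooden block is at (219,209), the bearing at (322,260) and the tray at (290,178). The brown block at (299,221) fits, as it is wood coloured and the larger of the two. I'll measure it and confirm with a crop.

Run:
```python
from h import *
ld=lambda n:{k:v for k,v in np.load(n+'.npz').items()}
out=[]
for n,b in(("scene",(270,190,330,250)),("side",(190,185,250,235))):
    s=ld(n);P=cloud(s);hsv=cv2.cvtColor(s['pixels'],cv2.COLOR_BGR2HSV)
    x0,y0,x1,y1=b;m=np.zeros(P.shape[:2],bool)
    m[y0:y1,x0:x1]=(hsv[y0:y1,x0:x1,1]>120)&(hsv[y0:y1,x0:x1,0]<22)
    q=P[m];q=q[~np.isnan(q[:,0])]
    print(n,m.sum(),np.percentile(q,[1,50,99],axis=0).round(3).tolist())
    zt=np.percentile(q[:,2],97);t=q[q[:,2]>zt-.006]
    print('top',zt,t.mean(0),cv2.minAreaRect((t[:,:2]*1000).astype(np.float32)))
    a=q[q[:,2]>.006];print('all',cv2.minAreaRect((a[:,:2]*1000).astype(np.float32)))
    out.append(cv2.resize(s['pixels'][y0-45:y0+105,x0-45:x0+115],None,fx=2.5,fy=2.5,interpolation=2))
    # bin & tray points
    pts={'scene':[(139,115),(36,232),(226,190),(160,318),(178,240),(261,268),(309,292),(281,355),(223,325),(266,312)],'side':[(322,260),(290,178),(254,175),(300,156),(326,182),(284,200),(433,208),(472,233)]}[n]
    for p,c in zip(pts,dep(s,pts)):print(p,c.round(3))
cv2.imwrite('pics/crop.png',np.hstack(out))
```

```text
scene 1165 [[0.401, 0.081, 0.005], [0.444, 0.112, 0.061], [0.473, 0.14, 0.067]]
top 0.06665590580116348 [0.43556006 0.10943679 0.06487872] ((432.89312744140625, 109.63823699951172), (33.74945068359375, 76.40882873535156), 62.1795654296875)
all ((433.0762023925781, 109.81393432617188), (34.18815994262695, 76.58814239501953), 62.09660339355469)
(139, 115) [ 0.43  -0.228  0.174]
(36, 232) [ 0.715 -0.219  0.176]
(226, 190) [ 0.423 -0.054  0.031]
(160, 318) [ 0.704 -0.041 -0.   ]
(178, 240) [ 0.588 -0.063  0.073]
(261, 268) [0.552 0.084 0.025]
(309, 292) [0.559 0.18  0.023]
(281, 355) [0.68  0.177 0.021]
(223, 325) [0.676 0.07  0.023]
(266, 312) [0.617 0.123 0.004]
side 1057 [[0.394, 0.08, 0.005], [0.429, 0.102, 0.056], [0.467, 0.131, 0.067]]
top 0.06700259478353565 [0.43259664 0.10778471 0.06533459] ((431.34075927734375, 109.47993469238281), (33.70564270019531, 72.12954711914062), 64.00548553466797)
all ((431.80535888671875, 109.26968383789062), (34.451942443847656, 73.10134887695312), 62.29054641723633)
(322, 260) [ 0.497 -0.135  0.145]
(290, 178) [0.624 0.134 0.004]
(254, 175) [0.555 0.183 0.004]
(300, 156) [0.679 0.176 0.012]
(326, 182) [0.677 0.069 0.024]
(284, 200) [0.568 0.073 0.022]
(433, 208) [ 0.705 -0.158  0.169]
(472, 233) [ 0.716 -0.227  0.176]
```

View pics/crop.png

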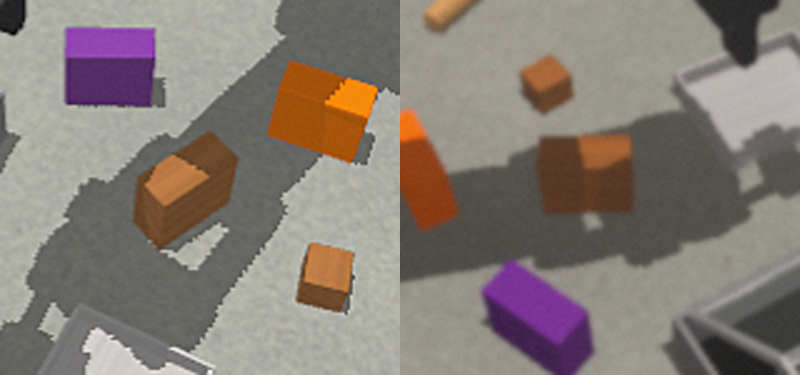

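View pics/wrist0.png

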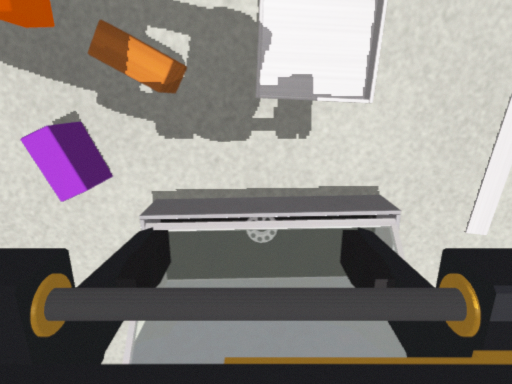

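The crop shows the brown wooden block, about 75x34 and 65 high, at (433,110) mm with its long axis at about -28°. It is confirmed as the larger wooden one, distinct from the orange, purple and small blocks. The wrist view shows the front wall at row ~200 and the bearing at (262,229). Next is the bin's pose.

Run:
```python
from h import *
ld=lambda n:{k:v for k,v in np.load(n+'.npz').items()}
for n in("scene","side","wrist"):
    s=ld(n);P=cloud(s);q=P.reshape(-1,3)
    k=(q[:,2]>.168)&(q[:,2]<.181)&(q[:,1]<-.10)&(q[:,1]>-.26)&(q[:,0]>.35)&(q[:,0]<.75)
    t=q[k]
    if len(t)>50: print(n,'back top',len(t),t.min(0),t.max(0),cv2.minAreaRect((t[:,:2]*1000).astype(np.float32)))
    k=(q[:,2]>.052)&(q[:,2]<.066)&(q[:,1]<0.0)&(q[:,1]>-.08)&(q[:,0]>.38)&(q[:,0]<.75)
    t=q[k]
    if len(t)>50:
        o=[]
        for x in np.arange(.42,.72,.04):
            r=t[abs(t[:,0]-x)<.012]
            if len(r)>3:o.append((round(x,2),*np.percentile(r[:,1],[2,50,98]).round(4)))
        print('front',o, t[:,0].min(),t[:,0].max())
    z=[(178,240)] if n=='scene' else [(322,260)] if n=='side' else [(262,229)]
    print('bearing',onz(s,z,.015))
    k=(q[:,2]>.019)&(q[:,2]<.03)&(q[:,1]>.05)&(q[:,1]<.2)&(q[:,0]>.53)&(q[:,0]<.7)
    print('tray',cv2.minAreaRect((q[k][:,:2]*1000).astype(np.float32)))
```

```text
scene back top 6534 [ 0.42130983 -0.23782795  0.16800037] [ 0.71981342 -0.15139669  0.18096298] ((570.1527709960938, -195.2333221435547), (297.9139099121094, 82.69871520996094), 1.1885972023010254)
front [(np.float64(0.42), np.float64(-0.0669), np.float64(-0.0584), np.float64(-0.0528)), (np.float64(0.46), np.float64(-0.0609), np.float64(-0.0537), np.float64(-0.0518)), (np.float64(0.5), np.float64(-0.0592), np.float64(-0.0527), np.float64(-0.0509)), (np.float64(0.54), np.float64(-0.0586), np.float64(-0.0513), np.float64(-0.0495)), (np.float64(0.58), np.float64(-0.0564), np.float64(-0.0496), np.float64(-0.0472)), (np.float64(0.62), np.float64(-0.0552), np.float64(-0.0482), np.float64(-0.0466)), (np.float64(0.66), np.float64(-0.0554), np.float64(-0.0476), np.float64(-0.0458)), (np.float64(0.7), np.float64(-0.0776), np.float64(-0.0492), np.float64(-0.0452))] 0.4228092408426372 0.7135287913825614
bearing [[ 0.56104111 -0.08794077  0.015     ]]
tray ((618.9772338867188, 124.71980285644531), (110.65086364746094, 131.13427734375), 87.71917724609375)
side back top 9100 [ 0.42045721 -0.2366304
[... 1168 characters left out ...]
at64(-0.0486)), (np.float64(0.5), np.float64(-0.0524), np.float64(-0.0491), np.float64(-0.0478)), (np.float64(0.54), np.float64(-0.0545), np.float64(-0.0484), np.float64(-0.0469)), (np.float64(0.58), np.float64(-0.0511), np.float64(-0.0475), np.float64(-0.0461)), (np.float64(0.62), np.float64(-0.0506), np.float64(-0.0466), np.float64(-0.0453)), (np.float64(0.66), np.float64(-0.0498), np.float64(-0.0457), np.float64(-0.0443)), (np.float64(0.7), np.float64(-0.0629), np.float64(-0.0467), np.float64(-0.0436))] 0.4215304279829314 0.712060224813383
bearing [[ 0.55955291 -0.0859395   0.015     ]]
tray ((618.593505859375, 123.0828857421875), (101.94263458251953, 130.0956268310547), 87.4645767211914)
```

Request:
move_arm --commands '[{"travel": [-4.72, 4.38, -3.8], "twist": 1.086}, {"travel": [-4.72, 4.38, -3.8], "twist": 1.086}, {"travel": [-4.72, 4.38, -3.8], "twist": 1.086}, {"travel": [-4.72, 4.38, -3.8], "twist": 1.086}, {"travel": [-4.72, 4.38, -3.8], "twist": 1.086}, {"travel": [-4.72, 4.38, -3.8], "twist": 1.086}, {"travel": [-4.72, 4.38, -3.8], "twist": 1.086}, {"travel": [-4.72, 4.38, -3.8], "twist": 1.086}, {"travel": [-4.72, 4.38, -3.8], "twist": 1.086}, {"travel": [-4.72, 4.38, -3.8], "twist": 1.086}]' --grip 1

```text
clock: 1.15
eef_pos: [0.432, 0.1095, 0.3097]
ee_rot: [[-0.884, 0.467, -0.0], [0.467, 0.884, -0.0], [0.0, -0.0, -1.0]]
force: [-0.7, 0.2, 0.3]
width: 0.998
gripper_force: 0.0
```

Run:
```python
from h import *
st=robot.sense();print(st['eef_pos'],st['ee_rot'].round(4).tolist(),st['qpos'].round(1))
R=st['ee_rot']
for n in('wrist','scene','side'):
    s=snap(n);P=cloud(s);hsv=cv2.cvtColor(s['pixels'],cv2.COLOR_BGR2HSV)
    k=(hsv[...,1]>120)&(P[...,2]>.006)&(P[...,2]<.075)&(np.linalg.norm(P[...,:2]-[.432,.11],axis=-1)<.15)
    m,l,stt,c=cv2.connectedComponentsWithStats(k.astype(np.uint8))
    for i in range(1,m):
        if stt[i,4]<60: continue
        q=P[l==i];rel=(q-st['eef_pos'])@R
        print(n,c[i].round(),stt[i,4],'h',np.median(hsv[l==i],0),'tool x',rel[:,0].min().round(4),rel[:,0].max().round(4),'tool y',rel[:,1].min().round(4),rel[:,1].max().round(4),'ztop',np.percentile(q[:,2],98).round(4))
        if np.hypot(*(q.mean(0)[:2]-[.432,.11]))<.03: print(cv2.minAreaRect((q[:,:2]*1000).astype(np.float32)))
```

```text
[0.43196325 0.10948567 0.30968174] [[-0.8841, 0.4672, -0.0002], [0.4672, 0.8841, -0.0], [0.0002, -0.0001, -1.0]] [ -1.1  17.5  98.9  -0.   63.6 -63.2]
wrist [257.  17.] 2958 h [ 12. 255. 199.] tool x 0.1103 0.1426 tool y -0.0273 0.0472 ztop 0.0665
wrist [ 90. 146.] 6362 h [142. 178. 222.] tool x -0.0055 0.0712 tool y -0.1493 -0.0965 ztop 0.0663
wrist [394. 135.] 2375 h [ 13. 191. 130.] tool x 0.0195 0.0654 tool y 0.096 0.1416 ztop 0.0356
wrist [256. 189.] 4483 h [ 13. 191. 129.] tool x -0.036 0.0387 tool y -0.0143 0.0192 ztop 0.0666
((431.826171875, 112.25222778320312), (33.190467834472656, 74.61473846435547), 61.77553939819336)
scene [267. 173.] 802 h [141. 147.  97.] tool x -0.0077 0.0525 tool y -0.1494 -0.0991 ztop 0.0666
scene [356. 195.] 452 h [ 14. 238. 151.] tool x 0.1146 0.1481 tool y -0.0038 0.048 ztop 0.0665
scene [298. 220.] 1141 h [ 14. 154. 102.] tool x -0.0398 0.0368 tool y -0.0163 0.0178 ztop 0.0671
((433.5509338378906, 109.46273803710938), (34.14788818359375, 76.64108276367188), 62.08742141723633)
scene [355. 255.] 449 h [ 14. 156. 104.] tool x 0.0157 0.0622 tool y 0.0954 0.1405 ztop 0.0364
side [154. 210.] 609 h [ 10. 216. 131.] tool x 0.1102 0.15 tool y -0.0302 0.0429 ztop 0.0669
side [219. 209.] 1003 h [ 12. 152.  86.] tool x -0.0352 0.0367 tool y -0.0176 0.017 ztop 0.0672
((431.2081298828125, 109.37471008300781), (33.51968002319336, 72.04327392578125), 61.00956726074219)
side [196. 260.] 606 h [142. 165. 140.] tool x -0.005 0.0675 tool y -0.1492 -0.0993 ztop 0.0673
```

Request:
move_arm --commands '[{"travel": [0, 0, -1.5], "twist": 0}, {"travel": [0, 0, -3.0], "twist": 0}, {"travel": [0, 0, -4.16], "twist": 0}, {"travel": [0, 0, -4.16], "twist": 0}, {"travel": [0, 0, -4.16], "twist": 0}]'

```text
clock: 1.8
eef_pos: [0.4323, 0.1095, 0.2062]
ee_rot: [[-0.885, 0.466, -0.0], [0.466, 0.885, -0.0], [0.0, -0.0, -1.0]]
force: [0.6, 0.1, 0.9]
width: 0.997
gripper_force: 0.0
```

Request:
move_arm --commands '[{"travel": [0, 0, 0], "twist": 0}, {"travel": [0, 0, 0], "twist": 0}, {"travel": [0, 0, 0], "twist": 0}, {"travel": [0, 0, 0], "twist": 0}, {"travel": [0, 0, 0], "twist": 0}, {"travel": [0, 0, 0], "twist": 0}, {"travel": [0, 0, 0], "twist": 0}, {"travel": [0, 0, 0], "twist": 0}, {"travel": [0, 0, 0], "twist": 0}, {"travel": [0, 0, 0], "twist": 0}]' --grip 0.2 --newtons 40

```text
clock: 2.8
eef_pos: [0.432, 0.1095, 0.2058]
ee_rot: [[-0.885, 0.466, 0.0], [0.466, 0.885, 0.0], [-0.0, 0.0, -1.0]]
force: [1.1, 0.3, 0.6]
width: 0.38
gripper_force: 39.9
```

Request:
move_arm --commands '[{"travel": [0, 0, 2], "twist": 0}, {"travel": [0, 0, 4], "twist": 0}, {"travel": [0, 0, 5.6], "twist": 0}, {"travel": [0.5, -0.5, 6.96], "twist": -0.1}, {"travel": [1.7, -1.45, 6.96], "twist": -0.23}, {"travel": [2.9, -2.5, 6.96], "twist": -0.36}, {"travel": [4.1, -3.5, 6.96], "twist": -0.49}, {"travel": [5.3, -4.5, 6.96], "twist": -0.62}, {"travel": [6.5, -5.5, 6.96], "twist": -0.75}, {"travel": [7.7, -6.5, 6.96], "twist": -0.88}, {"travel": [8.7, -7.4, 6.96], "twist": -1.0}, {"travel": [9.42, -8.05, 6.96], "twist": -1.063}, {"travel": [9.42, -8.05, 6.96], "twist": -1.063}, {"travel": [9.42, -8.05, 6.96], "twist": -1.063}, {"travel": [9.42, -8.05, 6.96], "twist": -1.063}]'

```text
clock: 4.3
eef_pos: [0.667, -0.091, 0.3797]
ee_rot: [[-0.025, 1.0, -0.001], [1.0, 0.025, 0.0], [0.0, -0.001, -1.0]]
force: [-0.0, 0.6, -2.5]
width: 0.383
gripper_force: 39.9
```

Run:
```python
from h import *
st=robot.sense();print(st['eef_pos'],st['ee_rot'].round(4).tolist(),st['qpos'].round(1),st['width'])
R=st['ee_rot'];ims=[]
for n in('wrist','scene','side'):
    s=snap(n);P=cloud(s);hsv=cv2.cvtColor(s['pixels'],cv2.COLOR_BGR2HSV);ims.append(s['pixels'])
    k=(hsv[...,1]>90)&(hsv[...,0]<22)&(np.abs(P-(st['eef_pos']-[0,0,.17])).max(-1)<.07)
    q=P[k]
    if len(q)<30: continue
    rel=(q-st['eef_pos'])@R
    print(n,len(q),np.percentile(rel,[1,99],axis=0).round(4).tolist(),np.percentile(q,[1,99],axis=0).round(4).tolist())
    q=P.reshape(-1,3);o=[]
    for x in np.arange(.45,.7,.04):
        r=q[(abs(q[:,0]-x)<.01)&(q[:,2]>.052)&(q[:,2]<.066)&(abs(q[:,1]+.06)<.03)]
        if len(r)>3:o.append((round(x,2),np.percentile(r[:,1],97).round(4)))
    print(o)
cv2.imwrite('pics/a.png',cv2.resize(np.hstack(ims[1:]),(800,300)))
```

```text
[ 0.66697787 -0.09096176  0.37971292] [[-0.0245, 0.9997, -0.0008], [0.9997, 0.0245, 0.0004], [0.0004, -0.0008, -1.0]] [-17.8  35.5  54.5   0.   90.  -19.2] 0.38320921277500986
wrist 11254 [[-0.0329, -0.0156, 0.1391], [0.0403, 0.0174, 0.1969]] [[0.6509, -0.1238, 0.1829], [0.6841, -0.0504, 0.2407]]
[(np.float64(0.45), np.float64(-0.0493)), (np.float64(0.49), np.float64(-0.0483)), (np.float64(0.53), np.float64(-0.0475)), (np.float64(0.57), np.float64(-0.0467)), (np.float64(0.61), np.float64(-0.0458)), (np.float64(0.65), np.float64(-0.0449)), (np.float64(0.69), np.float64(-0.044))]
scene 1533 [[-0.0267, -0.0143, 0.1387], [0.0392, 0.0196, 0.2019]] [[0.6522, -0.1177, 0.1778], [0.6867, -0.0518, 0.241]]
[(np.float64(0.45), np.float64(-0.0523)), (np.float64(0.49), np.float64(-0.051)), (np.float64(0.53), np.float64(-0.0504)), (np.float64(0.57), np.float64(-0.0478)), (np.float64(0.61), np.float64(-0.0468)), (np.float64(0.65), np.float64(-0.0459)), (np.float64(0.69), np.float64(-0.0451))]
side 1175 [[-0.0353, -0.0178, 0.1378], [0.034, 0.0154, 0.2016]] [[0.6493, -0.1264, 0.1781], [0.6828, -0.0572, 0.2419]]
[(np.float64(0.45), np.float64(-0.0498)), (np.float64(0.49), np.float64(-0.0485)), (np.float64(0.53), np.float64(-0.0483)), (np.float64(0.57), np.float64(-0.0474)), (np.float64(0.61), np.float64(-0.0464)), (np.float64(0.65), np.float64(-0.0455)), (np.float64(0.69), np.float64(-0.0451))]
```

View pics/a.png

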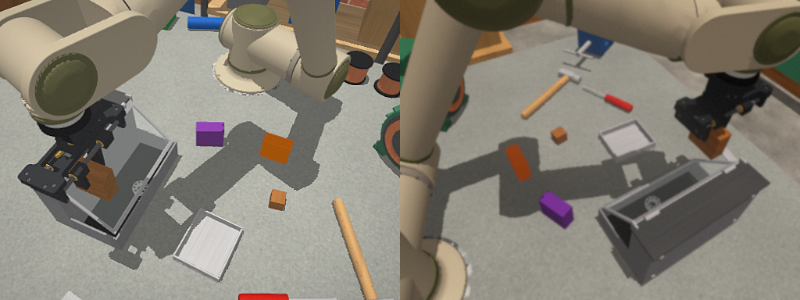

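The image shows the block held over the far end of the bin, with the flap still shut. Its front face has only ~1 mm to the front wall, so I'll shift 4 mm back and 1.5 mm inward, then lower it.

Request:
move_arm --commands '[{"travel": [-0.06, -0.16, 0], "twist": 0}, {"travel": [-0.06, -0.16, -0.8], "twist": 0}, {"travel": [-0.06, -0.16, -1.6], "twist": 0}, {"travel": [-0.06, -0.16, -2.4], "twist": 0}, {"travel": [-0.06, -0.16, -3.2], "twist": 0}, {"travel": [-0.06, -0.16, -4.0], "twist": 0}, {"travel": [-0.06, -0.16, -4.8], "twist": 0}, {"travel": [-0.06, -0.16, -5.2], "twist": 0}, {"travel": [-0.06, -0.16, -5.6], "twist": 0}, {"travel": [-0.06, -0.16, -6.16], "twist": 0}, {"travel": [-0.06, -0.16, -6.16], "twist": 0}, {"travel": [-0.06, -0.16, -6.16], "twist": 0}]'

```text
clock: 5.65
eef_pos: [0.6659, -0.0957, 0.2254]
ee_rot: [[-0.023, 1.0, -0.001], [1.0, 0.023, 0.001], [0.001, -0.001, -1.0]]
force: [-0.6, 2.2, -2.2]
width: 0.382
gripper_force: 39.9
```

Run:
```python
from h import *
ims=[snap(n)['pixels'] for n in('scene','side')]
cv2.imwrite('pics/b.png',np.hstack([cv2.resize(ims[0][90:340,10:260],(400,400)),cv2.resize(ims[1][130:370,250:490],(400,400))]))
```

```text
(no output)
```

View pics/b.png

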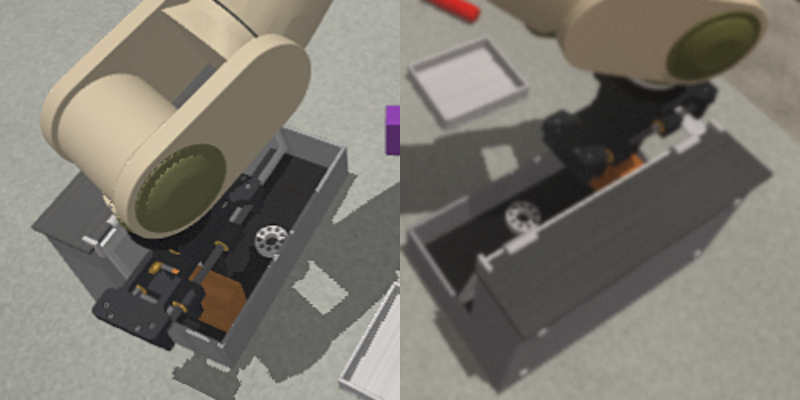

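The block is inside the trough near the front wall and the flap is pushed in; the bearing is free at (270,240) in the left crop. I'll lower the rest of the way.

Request:
move_arm --commands '[{"travel": [0, 0, -0.2], "twist": 0}, {"travel": [0, 0, -0.4], "twist": 0}, {"travel": [0, 0, -0.5], "twist": 0}, {"travel": [0, 0, -0.58], "twist": 0}, {"travel": [0, 0, -0.6], "twist": 0}, {"travel": [0, 0, -0.6], "twist": 0}]'

```text
clock: 6.35
eef_pos: [0.666, -0.0958, 0.2108]
ee_rot: [[-0.023, 1.0, 0.0], [1.0, 0.023, -0.0], [-0.0, 0.0, -1.0]]
force: [-1.1, 0.6, -1.1]
width: 0.375
gripper_force: 39.9
```

Request:
move_arm --commands '[{"travel": [0, 0, -0.02], "twist": 0}, {"travel": [0, 0, -0.02], "twist": 0}, {"travel": [0, 0, -0.02], "twist": 0}, {"travel": [0, 0, -0.02], "twist": 0}, {"travel": [0, 0, -0.02], "twist": 0}]' --grip 0.45

```text
clock: 6.85
eef_pos: [0.666, -0.0958, 0.2103]
ee_rot: [[-0.023, 1.0, 0.0], [1.0, 0.023, -0.0], [-0.0, 0.0, -1.0]]
force: [-0.2, -0.9, 0.2]
width: 0.453
gripper_force: 0.0
```

Request:
move_arm --commands '[{"travel": [0, 0, 0.3], "twist": 0}, {"travel": [0, 0, 0.8], "twist": 0}, {"travel": [0, 0, 1.4], "twist": 0}, {"travel": [0, 0, 2.4], "twist": 0}, {"travel": [0, 0, 4], "twist": 0}, {"travel": [-2.0, 0, 5.6], "twist": 0}, {"travel": [-4.2, 0, 5.6], "twist": 0}, {"travel": [-4.2, 0, 5.6], "twist": 0}, {"travel": [-4.2, 0, 5.6], "twist": 0}, {"travel": [-4.2, 0, 5.6], "twist": 0}, {"travel": [-4.2, 0, 5.6], "twist": 0}]'

```text
clock: 7.95
eef_pos: [0.5619, -0.0958, 0.3503]
ee_rot: [[-0.023, 1.0, 0.001], [1.0, 0.023, -0.0], [-0.0, 0.001, -1.0]]
force: [-0.4, -0.2, 0.7]
width: 0.449
gripper_force: 0.0
```

Run:
```python
from h import *
ims=[]
for n in('wrist','scene','side'):
    s=snap(n);np.savez(n+'1',**s);ims.append(s['pixels']);P=cloud(s);hsv=cv2.cvtColor(s['pixels'],cv2.COLOR_BGR2HSV)
    k=(hsv[...,1]>90)&(hsv[...,0]<22)&(np.abs(P-[.666,-.092,.04]).max(-1)<.06)
    q=P[k]
    if len(q)>30: print(n,len(q),np.percentile(q,[1,99],axis=0).round(4).tolist())
cv2.imwrite('pics/c.png',np.hstack([cv2.resize(ims[0],(400,300)),cv2.resize(ims[1][90:340,10:260],(300,300))]))
```

```text
wrist 4851 [[0.6497, -0.1235, 0.0058], [0.6834, -0.0498, 0.0718]]
scene 1227 [[0.6502, -0.1256, 0.0077], [0.6861, -0.051, 0.072]]
side 1014 [[0.6486, -0.1198, 0.0063], [0.683, -0.052, 0.0728]]
```

View pics/c.png

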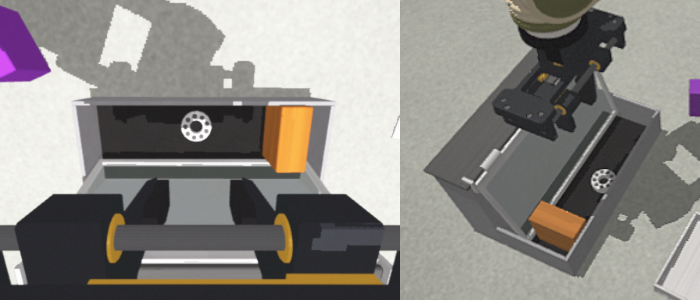

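The block stands against the front wall and holds the flap open. The bearing is clear in the wrist view at (196,126) of the crop. I'll measure it.

Run:
```python
from h import *
for n in('wrist1','scene1','side1'):
    s={k:v for k,v in np.load(n+'.npz').items()};P=cloud(s)
    g=cv2.cvtColor(s['pixels'],cv2.COLOR_BGR2GRAY)
    C=onz(s,np.stack(np.meshgrid(np.arange(512),np.arange(384)),-1).reshape(-1,2),.017).reshape(384,512,3)
    k=(np.linalg.norm(C[...,:2]-[.559,-.086],axis=-1)<.027)
    v=g[k];k&=(g>v.min()*.4+v.max()*.6)
    m,l,st,c=cv2.connectedComponentsWithStats(k.astype(np.uint8));i=1+st[1:,4].argmax()
    q=C[l==i];dq=P[l==i]
    print(n,st[i],cv2.minEnclosingCircle((q[:,:2]*1000).astype(np.float32)),np.nanmedian(dq,axis=0).round(4))
```

```text
wrist1 [232 143  39  38 700] ((558.6454467773438, -84.40283203125), 19.79143524169922) [ 0.5606 -0.0879  0.0172]
scene1 [169 231  16  17  98] ((559.7857055664062, -88.26325988769531), 18.892105102539062) [ 0.5628 -0.0947  0.0165]
side1 [317 253  21  20 186] ((559.0206909179688, -93.5361557006836), 20.9392147064209) [ 0.554  -0.0976  0.0181]
```

Request:
move_arm --commands '[{"travel": [-0.2, 0.39, 0], "twist": 0}, {"travel": [-0.2, 0.39, -1.0], "twist": 0}, {"travel": [-0.2, 0.39, -2.0], "twist": 0}, {"travel": [-0.2, 0.39, -3.0], "twist": 0}, {"travel": [-0.2, 0.39, -4.0], "twist": 0}, {"travel": [-0.2, 0.39, -5.0], "twist": 0}, {"travel": [-0.2, 0.39, -5.8], "twist": 0}, {"travel": [-0.2, 0.39, -6.3], "twist": 0}, {"travel": [-0.2, 0.39, -6.7], "twist": 0}, {"travel": [-0.2, 0.39, -6.9], "twist": 0}, {"travel": [-0.2, 0.39, -7.0], "twist": 0}, {"travel": [-0.2, 0.39, -7.0], "twist": 0}]' --grip 0.8

```text
clock: 9.3
eef_pos: [0.5561, -0.086, 0.1755]
ee_rot: [[-0.023, 1.0, 0.001], [1.0, 0.023, -0.0], [-0.0, 0.001, -1.0]]
force: [0.0, -0.3, 0.5]
width: 0.798
gripper_force: 0.0
```

Request:
move_arm --commands '[{"travel": [0, 0, 0], "twist": 0}, {"travel": [0, 0, 0], "twist": 0}, {"travel": [0, 0, 0], "twist": 0}, {"travel": [0, 0, 0], "twist": 0}, {"travel": [0, 0, 0], "twist": 0}, {"travel": [0, 0, 0], "twist": 0}, {"travel": [0, 0, 0], "twist": 0}, {"travel": [0, 0, 0], "twist": 0}, {"travel": [0, 0, 0], "twist": 0}, {"travel": [0, 0, 0], "twist": 0}]' --grip 0.2 --newtons 30

```text
clock: 10.3
eef_pos: [0.5561, -0.086, 0.1754]
ee_rot: [[-0.023, 1.0, 0.0], [1.0, 0.023, -0.0], [-0.0, 0.0, -1.0]]
force: [1.2, 0.2, 4.5]
width: 0.436
gripper_force: 30.0
```

Run:
```python
from h import *
s=snap('wrist');w=s['pixels'];t=snap('scene')['pixels']
cv2.imwrite('pics/d.png',np.hstack([cv2.resize(w[120:360,130:390],(433,400)),cv2.resize(t[180:300,110:230],(367,400))[:,:]]))
```

```text
(no output)
```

View pics/d.png

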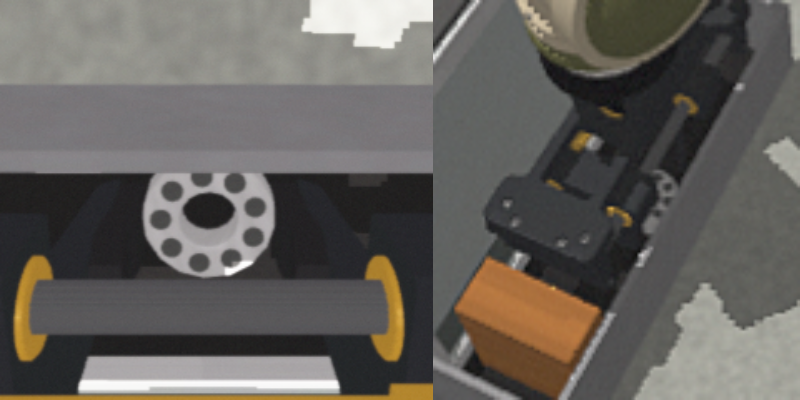

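Run:
```python
from h import *
s=snap('wrist');P=cloud(s);g=cv2.cvtColor(s['pixels'],cv2.COLOR_BGR2GRAY)
c=P[247,255]
print([ (uv,P[uv[1],uv[0]].round(4)) for uv in [(225,250),(230,230),(254,228),(285,250),(252,275),(254,283),(270,240),(240,272),(268,272)]])
k=np.zeros(g.shape,bool);k[224:285,213:297]=True
q=P[k&(g>110)];q=q[(abs(q[:,0]-.556)<.03)&(q[:,2]<.06)];
A=np.c_[q[:,:2]-q[:,:2].mean(0),np.ones(len(q))];co=np.linalg.lstsq(A,q[:,2],rcond=None)[0]
print(len(q),q.min(0),q.max(0),'slope',co, q.mean(0),cv2.minEnclosingCircle((q[:,:2]*1000).astype(np.float32)))
```

```text
[((225, 250), array([ 0.5425, -0.0836,  0.0174])), ((230, 230), array([ 0.545 , -0.0727,  0.0179])), ((254, 228), array([ 0.5564, -0.0715,  0.0178])), ((285, 250), array([ 0.5718, -0.0832,  0.0168])), ((252, 275), array([ 0.5559, -0.0974,  0.0169])), ((254, 283), array([ 0.557 , -0.1016,  0.0175])), ((270, 240), array([ 0.5643, -0.078 ,  0.0168])), ((240, 272), array([ 0.5499, -0.0954,  0.0175])), ((268, 272), array([ 0.5639, -0.0958,  0.0165]))]
2704 [ 0.53780884 -0.11011191  0.0049553 ] [ 0.57655697 -0.06897718  0.01930542] slope [0.00732111 0.04725112 0.01619686] [ 0.55726316 -0.08578658  0.01619686] ((557.3242797851562, -88.3912124633789), 22.948318481445312)
```

The bearing is flat between the pads, with its top at z 17 mm and its centre at about (556.5,-84). I'll lift a little and check.

Request:
move_arm --commands '[{"travel": [0, 0, 0.1], "twist": 0}, {"travel": [0, 0, 0.3], "twist": 0}, {"travel": [0, 0, 0.6], "twist": 0}, {"travel": [0, 0, 0.8], "twist": 0}, {"travel": [0, 0, 0.8], "twist": 0}]' --newtons 40

```text
clock: 10.95
eef_pos: [0.5561, -0.086, 0.1961]
ee_rot: [[-0.023, 1.0, 0.001], [1.0, 0.023, -0.001], [-0.001, 0.001, -1.0]]
force: [0.6, -0.4, -1.5]
width: 0.434
gripper_force: 40.0
```

Run:
```python
from h import *
s=snap('wrist');P=cloud(s)
print([ (uv,P[uv[1],uv[0]].round(4)) for uv in [(225,250),(230,235),(285,250),(254,278),(270,240),(240,272),(268,272)]])
print(robot.sense()['width'])
```

```text
[((225, 250), array([ 0.5427, -0.0838,  0.0379])), ((230, 235), array([ 0.5451, -0.0756,  0.0382])), ((285, 250), array([ 0.572 , -0.0832,  0.0377])), ((254, 278), array([ 0.5572, -0.0986,  0.0384])), ((270, 240), array([ 0.5645, -0.078 ,  0.0377])), ((240, 272), array([ 0.5501, -0.0959,  0.0376])), ((268, 272), array([ 0.5641, -0.095 ,  0.0386]))]
0.43582206680670654
```

Request:
move_arm --commands '[{"travel": [0, 0, 0.8], "twist": 0}, {"travel": [0, 0, 1.8], "twist": 0}, {"travel": [0, 0, 2.8], "twist": 0}, {"travel": [0, 0, 3.7], "twist": 0}, {"travel": [0, 0, 4.16], "twist": 0}, {"travel": [0.2, 0.6, 4.16], "twist": 0}, {"travel": [0.5, 1.6, 4.16], "twist": 0}, {"travel": [0.8, 2.6, 4.16], "twist": 0}, {"travel": [1.1, 3.6, 4.16], "twist": 0}, {"travel": [1.4, 4.6, 4.16], "twist": 0}, {"travel": [1.7, 5.6, 4.16], "twist": 0}, {"travel": [2.0, 6.6, 4.16], "twist": 0}, {"travel": [2.25, 7.5, 4.16], "twist": 0}, {"travel": [2.4, 8.2, 4.16], "twist": 0}, {"travel": [2.48, 8.4, 4.16], "twist": 0}, {"travel": [2.48, 8.4, 4.16], "twist": 0}, {"travel": [2.48, 8.4, 4.16], "twist": 0}]'

```text
clock: 12.7
eef_pos: [0.6179, 0.1234, 0.2989]
ee_rot: [[-0.022, 1.0, -0.001], [1.0, 0.022, -0.0], [-0.0, -0.001, -1.0]]
force: [-0.0, 0.9, -1.2]
width: 0.436
gripper_force: 40.0
```

Run:
```python
from h import *
s=snap('wrist');P=cloud(s)
print([ (uv,P[uv[1],uv[0]].round(4)) for uv in [(225,250),(230,235),(285,250),(254,278),(270,240),(240,272),(268,272)]])
P=cloud(snap('scene'));q=P.reshape(-1,3);k=(q[:,2]>.019)&(q[:,2]<.03)&(q[:,1]>.05)&(q[:,1]<.2)&(q[:,0]>.53)&(q[:,0]<.7)
print('tray',cv2.minAreaRect((q[k][:,:2]*1000).astype(np.float32)));k=(q[:,2]<.012)&(abs(q[:,1]-.125)<.03)&(abs(q[:,0]-.618)<.04);print(np.median(q[k],0))
```

```text
[((225, 250), array([0.6042, 0.1261, 0.1413])), ((230, 235), array([0.6067, 0.1344, 0.1419])), ((285, 250), array([0.6334, 0.127 , 0.1419])), ((254, 278), array([0.6187, 0.1109, 0.1412])), ((270, 240), array([0.626 , 0.1317, 0.1408])), ((240, 272), array([0.6116, 0.1129, 0.1393])), ((268, 272), array([0.6256, 0.1143, 0.141 ]))]
tray ((619.0636596679688, 125.0174331665039), (110.01947021484375, 130.31268310546875), 87.71969604492188)
[0.6359931  0.1382947  0.00380584]
```

Request:
move_arm --commands '[{"travel": [0, 0, -0.8], "twist": 0}, {"travel": [0, 0, -1.6], "twist": 0}, {"travel": [0, 0, -2.4], "twist": 0}, {"travel": [0, 0, -3.2], "twist": 0}, {"travel": [0, 0, -4.0], "twist": 0}, {"travel": [0, 0, -4.5], "twist": 0}, {"travel": [0, 0, -4.8], "twist": 0}, {"travel": [0, 0, -4.92], "twist": 0}, {"travel": [0, 0, -4.92], "twist": 0}, {"travel": [0, 0, -4.92], "twist": 0}]'

```text
clock: 13.8
eef_pos: [0.6182, 0.124, 0.177]
ee_rot: [[-0.023, 1.0, 0.001], [1.0, 0.023, -0.0], [-0.0, 0.001, -1.0]]
force: [0.6, -0.7, 0.2]
width: 0.437
gripper_force: 40.0
```

Request:
move_arm --commands '[{"travel": [0, 0, -0.04], "twist": 0}, {"travel": [0, 0, -0.06], "twist": 0}, {"travel": [0, 0, -0.06], "twist": 0}]'

```text
clock: 14.1
eef_pos: [0.618, 0.124, 0.1749]
ee_rot: [[-0.023, 1.0, 0.0], [1.0, 0.023, -0.0], [-0.0, 0.0, -1.0]]
force: [0.0, -0.1, -0.7]
width: 0.435
gripper_force: 40.0
```

Request:
move_arm --commands '[{"travel": [0, 0, -0.02], "twist": 0}, {"travel": [0, 0, -0.03], "twist": 0}, {"travel": [0, 0, -0.03], "twist": 0}]'

```text
clock: 14.4
eef_pos: [0.618, 0.124, 0.1744]
ee_rot: [[-0.023, 1.0, 0.0], [1.0, 0.023, -0.0], [-0.0, 0.0, -1.0]]
force: [-1.5, 0.5, 5.0]
width: 0.432
gripper_force: 40.0
```

Request:
move_arm --commands '[{"travel": [0, 0, 0], "twist": 0}, {"travel": [0, 0, 0], "twist": 0}, {"travel": [0, 0, 0], "twist": 0}, {"travel": [0, 0, 0], "twist": 0}, {"travel": [0, 0, 0], "twist": 0}]' --grip 0.65

```text
clock: 14.9
eef_pos: [0.618, 0.124, 0.1739]
ee_rot: [[-0.023, 1.0, -0.0], [1.0, 0.023, 0.0], [0.0, -0.0, -1.0]]
force: [1.0, -0.4, 0.9]
width: 0.648
gripper_force: 0.0
```

Request:
move_arm --commands '[{"travel": [0, 0, 0.4], "twist": 0}, {"travel": [0, 0, 1], "twist": 0}, {"travel": [0, 0, 2], "twist": 0}, {"travel": [0, 0, 4], "twist": 0}, {"travel": [0, 0, 6], "twist": 0}, {"travel": [-2, 0, 6], "twist": 0}, {"travel": [-4, 0, 6], "twist": 0}, {"travel": [-4, 0, 6], "twist": 0}, {"travel": [-4, 0, 6], "twist": 0}]'

```text
clock: 15.8
eef_pos: [0.5175, 0.1241, 0.3252]
ee_rot: [[-0.023, 1.0, 0.002], [1.0, 0.023, 0.0], [-0.0, 0.002, -1.0]]
force: [0.9, -1.6, 0.5]
width: 0.654
gripper_force: 0.0
```

Run:
```python
from h import *
w=snap('wrist');s=snap('scene')
for n,q in(('w',w),('s',s)):
    P=cloud(q).reshape(-1,3);k=(P[:,2]>.011)&(P[:,2]<.02)&(np.hypot(P[:,0]-.618,P[:,1]-.125)<.035);t=P[k]
    if len(t)>20:print(n,len(t),np.median(t,0),t[:,2].std())
cv2.imwrite('pics/e.png',cv2.resize(s['pixels'],(640,480)))
```

```text
w 1120 [0.61858976 0.12681173 0.01611893] 0.0011985647459718876
s 337 [0.62090098 0.12322921 0.01577829] 0.0014389566435650634
```

View pics/e.png

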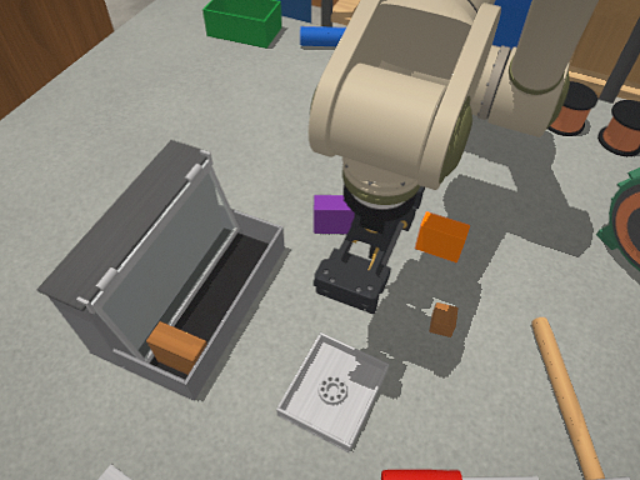

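The picture shows the bearing flat in the tray at (333,390), the block in the bin at (177,348) with the flap propped open, and the gripper clear of everything.

```bash
python3 -c "
from plant import robot
print(robot.finish_job())"
```

```text
the job is handed in; nothing more can be done
None
```

I handed the job in after about 16 s of robot time: the larger wooden block is in the bin holding the flap open, and the bearing lies flat and released in the steel tray; no verdict was returned.

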